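# Stagger washed trays to air-dry

### The arm

A 6-joint arm with a two-finger parallel gripper is mounted at the origin on the work surface. World frame = base frame: x ahead of the robot, y to its left, z up, the work surface at z = 0. Lengths are in m, angles in rad, forces in N, time in s.
With the tool pointing down it reaches from about 0.35 to 0.975 m from the base axis. Payload 7.1 kg.
Tool frame: the origin (TCP) lies at the very end of the fingers, on their centre line; the grasp point (between the pads) lies 19 mm behind it; x points along the fingers, y is the direction in which the jaws open and shut, and the axes are right-handed (so a half turn about x gives the same grasp; the last joint's range is limited). The gripper opens to 88 mm and grips with 3 to 60 N. Pads are 20 mm wide; open, the fingers measure 115 mm over their backs; the gripper's body (75 mm by 178 mm) begins 61 mm behind the grasp point.
Start: joints at [1.194, 0.423, 1.63, -0, 1.089, -0.019], TCP at [0.219, 0.585, 0.198] pointing down, gripper open.
Joint ranges: [-3, 3], [-0.9, 2.11], [0.09, 2.58], [-1.31, 4.45], [0.11, 2.69], [-2.54, 2.54]. Speed limits (rad/s): [2.39, 2.39, 3.01, 3.14, 3.14, 3.14].

### API

Orientations are given as a unit quaternion [w, x, y, z].
In Python, from rig import robot, vision, hand_in gives the robot as it stands.
- The arm moves only by the tool step_arm, never from a script. Its argument "series" is a list of rows, each an object of numbers: "ax", "ay", "az": the turn, a rotation vector about the tool's x, y, z in degrees; "dx", "dy", "dz": the shift along the tool's x, y, z in m; "jaw": the opening, from 0 (shut) to 1 (fully open). A call has 1 to 12 rows; each row shifts and turns the commanded pose from where the row before left it, along the tool's axes as they then stand; what a row does not reach is not made up. A row lasts 1/8 s, in which the tool goes at most 62.5 mm and 10.7 degrees, less where a joint would pass 70% of its speed; a pose out of reach is approached as far as the arm can. A call with a gripper value outside its range is refused whole. The fingers move at their own pace and stop on an object; "squeeze" is the grip in N (left out, the last holds). Time passes only in rows, so rows that do not move let the fingers close. It gives the time, the measured TCP pose, the force and the opening at its end, in the units of the state.
- robot.get_obs(): the state, without advancing time (a new reading comes with each control period).
- vision.capture(name): name is "side" or "top" or "wrist"; returns the picture (400x640x3 uint8, red, green, blue); there is no depth.
- vision.camera_params(name): a dict with "vertical_fov" (degrees; the focal length in pixels is half the picture's height over the tangent of half this angle, whatever the lens; pixels are square), "cx", "cy" (the principal point, pixels), "camera_from_world" (4x4, takes a point from world to camera coordinates). Camera axes: x right, y up, looking along -z (the intrinsics and any distortion apply to the point x, -y, -z); pixel columns grow to the right and rows downward; lengths in m; the calibration is good to about 2 mm. The wrist camera is an equidistant fisheye: a pixel r from the principal point sees the ray r / f radians off the axis. A picture is of the moment at which its call begins: read the wrist's pose just before it. camera_params takes no time and is no camera call; for the wrist camera it gives the pose at the moment of the call.
- hand_in(): hands the job in, once; it reports no verdict.
The state is a dict: "time": time; "q": joint angles; "qvel": joint speeds; "joint_torque": joint torques, N m; "position": TCP position; "ee_rot": TCP orientation; "force": force on the tool from outside, world axes, zero at the start; "ft_torque": the same for the moment, N m; "gripper_width": finger opening in m.
Only numpy, scipy, OpenCV 4.12 (cv2) and the standard library are available. Lean on these libraries where they do the work, as an engineer would, in place of code of your own. Each camera call takes 0.05 s, during which the arm holds its last target. There are 200 camera calls.

### The job

Stack the washed divided trays to air-dry, staggered so that air gets into each one. Leave the bottom tray where it stands on the draining mat; first set the deep divided tray on its rim, parallel to it but shifted lengthwise by about 5 cm towards the end where the scale is; then set the shallow divided tray on the deep one, shifted back again so that it lies straight above the bottom tray. All trays stay open side up.

Things in the scene. Friction and masses are not known exactly. Their poses are not given: they have to be found in the camera images.
- bottom_tray: White plastic divided tray, 50 mm high, 0.5 kg, loose on a dark draining mat (4 mm thick) in the middle of the table, long side across the view. 180 x 110 mm (its x, y) plus an 8 mm outward lip at the rim; walls and floor 5 mm. A 12 mm thick divider at x = 0, along y, rises from floor to rim: leave it. Origin: centre of underside; z up. Half a turn makes no difference.
- deep_tray: Deep white plastic divided tray, 65 mm high, about 0.35 kg, on the table left or right of the bottom tray. 180 x 110 mm (its x, y) plus an 8 mm outward lip at the rim; walls and floor 5 mm. A 12 mm thick divider at x = 0, along y, rises from floor to rim: grip it from above, fingers closing along the tray's x. Origin: centre of underside; z up. Half a turn makes no difference.
- shallow_tray: Shallow white plastic divided tray, 35 mm high, about 0.25 kg, on the table at the other side. (The tray without divider is no part of the job.) 180 x 110 mm (its x, y) plus an 8 mm outward lip at the rim; walls and floor 5 mm. A 12 mm thick divider at x = 0, along y, rises from floor to rim: grip it from above, fingers closing along the tray's x. Origin: centre of underside; z up. Half a turn makes no difference.
- scale_display (a point): Middle of the control panel, 37 mm up, at the near edge of the white portion scale: fixed, 74 mm high, about 230 mm deep (x) by 210 mm wide (y), dark weighing plate, on the table beyond the trays at the left or right. It shows which way the deep tray is shifted: along the bottom tray's x axis, to the side on which this point lies (by over 10 cm).

How it is judged:
On the way:
1. the deep tray rests, let go, on the bottom tray's rim, shifted towards the scale (((x of scale_display in the frame of bottom_tray above 0 m and x of deep_tray in the frame of bottom_tray between 0.03 and 0.07 m) or (x of scale_display in the frame of bottom_tray below 0 m and x of deep_tray in the frame of bottom_tray between -0.07 and -0.03 m)) and y of deep_tray in the frame of bottom_tray between -0.02 and 0.02 m and z of deep_tray in the frame of bottom_tray between 0.045 and 0.055 m and angle between the x axis of deep_tray and the x axis of bottom_tray, either way round below 0.2 rad and angle between deep_tray's own z axis and vertical below 0.06 rad and contact force between deep_tray and bottom_tray above 0.3 N and contact force between deep_tray and the fingers below 0.1 N and linear speed of deep_tray below 0.02 m/s and angular speed of deep_tray below 0.15 rad/s), for 0.2 s.
At the end, for the whole second after the job is handed in: Deep tray rests on the bottom tray, 30-70 mm towards the scale; shallow tray rests on it, within 20 mm lengthwise of the bottom tray and at least 20 mm back from the deep one. Both: within 20 mm sideways, 11 deg, level, released, still. Bottom tray level, moved under 30 mm (all of step 1 and x of shallow_tray in the frame of bottom_tray between -0.02 and 0.02 m and y of shallow_tray in the frame of bottom_tray between -0.02 and 0.02 m and z of shallow_tray in the frame of bottom_tray between 0.109 and 0.121 m and angle between the x axis of shallow_tray and the x axis of bottom_tray, either way round below 0.2 rad and angle between each of shallow_tray, bottom_tray's own z axis and vertical below 0.06 rad and contact force between shallow_tray and deep_tray above 0.3 N and contact force between shallow_tray and the fingers below 0.1 N and linear speed of shallow_tray below 0.02 m/s and angular speed of shallow_tray below 0.15 rad/s and (x of deep_tray in the frame of shallow_tray above 0.02 m or x of deep_tray in the frame of shallow_tray below -0.02 m) and distance of bottom_tray from where it was at the start of the episode below 0.03 m); the robot touches nothing.
It also fails if it takes over 72 s, if anything falls off the work surface, if the arm or the gripper's body presses on something with over 40 N, if the wrist force passes 120 N, or if a joint passes its speed limit or range.

## Working session

There is one attempt and no reset: what is moved stays moved. The work goes in short steps, Python scripts to look and compute and a tool call to move; the robot and the scene stay as the last step left them, time stands still between calls to the robot, and variables do not carry over. Pictures are saved under pics/ and viewed, about 8 in all and at most 12, crops included, and the job is handed in when it is done.

Besides the shell and the picture viewer there is one more tool, called by a JSON object that holds its "op" and its "data". step_arm: Moves the arm, as the interface text tells. Its arguments: {"type":"object","properties":{"series":{"type":"array"},"squeeze":{"type":"number"}},"required":["series"]}

```bash
ls; mkdir -p pics; python3 - <<'E'
from rig import robot, vision
import cv2, numpy as np
for n in ("top","side"):
    im=vision.capture(n); cv2.imwrite(f"pics/{n}0.png",im[:,:,::-1])
    p=vision.camera_params(n); print(n,{k:np.round(v,4).tolist() for k,v in p.items()})
o=robot.get_obs(); print(o)
E
```

```text
pics
top {'vertical_fov': 51.267, 'cx': 326.4159, 'cy': 197.2116, 'camera_from_world': [[-0.0978, -0.9952, -0.0042, 0.0441], [0.9724, -0.0965, 0.2124, -0.5753], [-0.2117, 0.0167, 0.9772, -0.7951], [0.0, 0.0, 0.0, 1.0]]}
side {'vertical_fov': 53.4632, 'cx': 317.7575, 'cy': 195.3654, 'camera_from_world': [[0.8827, -0.4695, -0.0201, -0.4793], [0.3426, 0.6135, 0.7115, -0.2396], [-0.3217, -0.635, 0.7024, -0.8392], [0.0, 0.0, 0.0, 1.0]]}
{'time': 0.1, 'q': array([ 1.19397986e+00,  4.23779834e-01,  1.63057265e+00, -1.85597964e-06,
        1.08858287e+00, -1.90115732e-02]), 'qvel': array([-0.00053661, -0.00071485, -0.00187247,  0.00114596,  0.00035037,
       -0.00104933]), 'joint_torque': array([-4.18222535e-04, -5.45611954e+01, -2.74323392e+01,  6.45024539e-02,
        1.87852298e-02, -6.33439669e-06]), 'position': array([0.21868221, 0.58494897, 0.1977859 ]), 'ee_rot': array([ 0.6957282 ,  0.12536351,  0.69591374, -0.12629464]), 'force': array([ 0.04683136, -0.16261142,  0.48033379]), 'ft_torque': array([-0.00934177, -0.02602901,  0.03157885]), 'gripper_width': 0.0881335838396721}
```

View pics/top0.png

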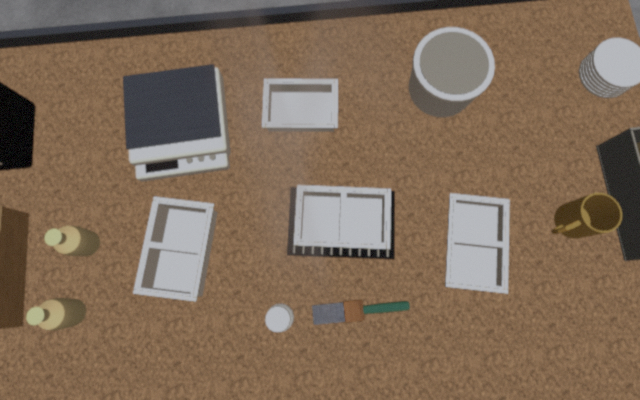

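View pics/side0.png

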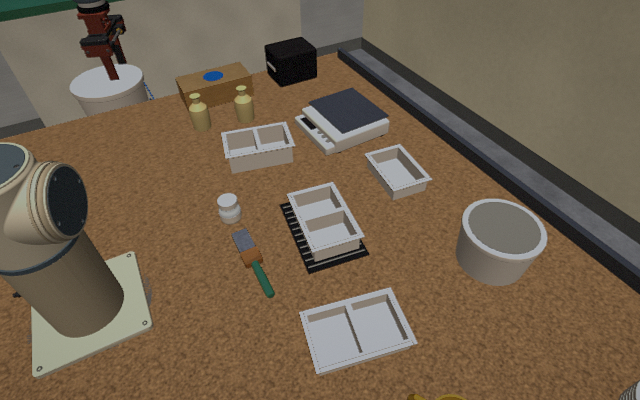

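Top view: the scale is at the left (panel ~(182,165)), so the shift is towards +y. The deep tray is at left (175,249), the bottom tray on its mat at (342,218) and the shallow tray at right (478,243). In the side view the left tray clearly has the taller walls. Next I'll take the rim outlines.

```bash
cat > h.py <<'E'
import numpy as np, cv2
from rig import robot, vision
def ray(n,uv,p=None):
    p=p or vision.camera_params(n); f=200/np.tan(np.radians(p["vertical_fov"]/2))
    T=np.array(p["camera_from_world"]); R,t=T[:3,:3],T[:3,3]
    uv=np.atleast_2d(uv).astype(float); a=(uv-[p["cx"],p["cy"]])
    if n=="wrist":
        r=np.linalg.norm(a,axis=1)+1e-9; th=r/f
        d=np.c_[a[:,0]/r*np.sin(th),-a[:,1]/r*np.sin(th),-np.cos(th)]
    else: d=np.c_[a[:,0]/f,-a[:,1]/f,-np.ones(len(a))]
    return -R.T@t, d@R
def onz(n,uv,z,p=None):
    c,d=ray(n,uv,p); return c+d*((z-c[2])/d[:,2])[:,None]
def proj(n,X,p=None):
    p=p or vision.camera_params(n); f=200/np.tan(np.radians(p["vertical_fov"]/2))
    T=np.array(p["camera_from_world"]); c=np.atleast_2d(X)@T[:3,:3].T+T[:3,3]
    v=np.c_[c[:,0],-c[:,1]]; z=-c[:,2]
    if n=="wrist":
        r=np.linalg.norm(v,axis=1)+1e-9; v=v*(f*np.arctan2(r,z)/r)[:,None]
    else: v=v*f/z[:,None]
    return v+[p["cx"],p["cy"]]
E
python3 - <<'E'
from h import *
im=cv2.imread("pics/top0.png")
c=[cv2.resize(im[y:y+120,x:x+120],None,fx=3,fy=3,interpolation=cv2.INTER_CUBIC) for x,y in((118,185),(282,160),(420,185))]
c.append(cv2.resize(im[60:180,115:235],None,fx=3,fy=3))
g=np.vstack([np.hstack(c[:2]),np.hstack(c[2:])])[:600*2]
cv2.imwrite("pics/c.png",cv2.resize(g,(600,600)) )
m=((im.min(2)>165)).astype(np.uint8)
for nm,(x,y,w,h),z in(("deep",(118,185,110,125),.065),("bot",(282,160,120,100),.054),("shal",(430,180,90,120),.035)):
    k=np.zeros_like(m);k[y:y+h,x:x+w]=m[y:y+h,x:x+w]
    cs,_=cv2.findContours(k,0,1);q=max(cs,key=cv2.contourArea)[:,0]
    P=onz("top",q,z)[:,:2]
    (cx,cy),s,a=cv2.minAreaRect((P*1000).astype(np.float32)); print(nm,cx,cy,s,a)
print(onz("top",[[182,165]],.037), "cam",ray("top",[[0,0]])[0])
E
```

```text
deep 504.6458435058594 300.95672607421875 (124.63481903076172, 194.02655029296875) 77.46285247802734
bot 536.0604858398438 -41.91082000732422 (194.10015869140625, 123.56218719482422) 81.86955261230469
shal 457.8205261230469 -315.99261474609375 (124.24178314208984, 194.23851013183594) 78.14885711669922
[[0.68378342 0.28993246 0.037     ]] cam [0.39541684 0.0016629  0.89933104]
```

View pics/c.png

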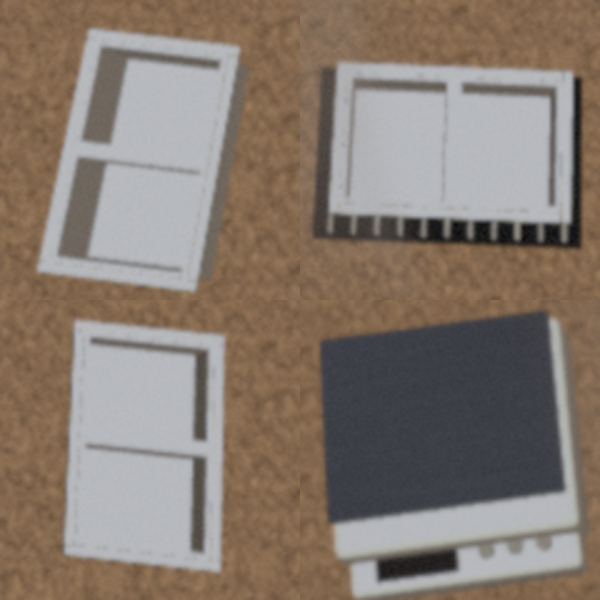

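Panel 1 shows the deep tray, 2 the bottom tray, 3 the shallow tray and 4 the scale. The rim outlines come out at 194 x 124 mm on their assumed heights, against 196 x 126 mm expected, so the heights and identities hold. The scale lies on the bottom tray's +y side. Next is planning the approach.

```bash
cat > plan.py <<'E'
import sys, numpy as np
from rig import robot
from scipy.spatial.transform import Rotation as Ro
def plan(x,y,z,yaw):
    """yaw: world direction (deg) of jaw axis wanted. prints turn about tool x, then shifts in the turned tool axes (tool taken as exactly down)"""
    o=robot.get_obs(); R=Ro.from_quat(np.roll(o["ee_rot"],-1)).as_matrix(); p=o["position"]
    print("t",round(o["time"],2),"p",p.round(4),"toolx",R[:,0].round(3),"jaw yaw",np.degrees(np.arctan2(R[1,1],R[0,1])).round(2),"q1,q6",o["q"][[0,5]].round(2),"F",o["force"].round(2),"w",round(o["gripper_width"],4))
    cur=np.degrees(np.arctan2(R[1,1],R[0,1])); X=np.array([x,y,z])
    for yw in (yaw,yaw+180):
        t=-((yw-cur+180)%360-180)
        R2=R@Ro.from_rotvec([np.radians(t),0,0]).as_matrix()
        print(" ax",round(t,2),"then d",(R2.T@(X-p)).round(4),"| before turn d",(R.T@(X-p)).round(4),"q6~",o["q"][5]+np.radians(t)*1)
if __name__=="__main__": plan(*map(float,sys.argv[1:5]))
E
python3 plan.py .505 .301 .2 -12.5
```

```text
t 0.1 p [0.2187 0.5849 0.1978] toolx [-0.    -0.001 -1.   ] jaw yaw 69.5 q1,q6 [ 1.19 -0.02] F [ 0.05 -0.16  0.48] w 0.0881
 ax 82.0 then d [-0.002   0.341   0.2153] | before turn d [-0.002  -0.1657  0.3676] q6~ 1.4121468911306732
 ax -98.0 then d [-0.002  -0.341  -0.2153] | before turn d [-0.002  -0.1657  0.3676] q6~ -1.7294457624591195
```

{"op": "step_arm", "data": {"series": [{"ax": 10.25,"jaw": 1},{"ax": 10.25},{"ax": 10.25},{"ax": 10.25},{"ax": 10.25},{"ax": 10.25},{"ax": 10.25},{"ax": 10.25}], "squeeze": 30}}

```text
invalid input at $.series[0]: expected keys ax, ay, az, dx, dy, dz, jaw
```

{"op": "step_arm", "data": {"series": [{"dy": 0.034,"dz": 0.0215},{"dy": 0.034,"dz": 0.0215},{"dy": 0.034,"dz": 0.0215},{"dy": 0.034,"dz": 0.0215},{"dy": 0.034,"dz": 0.0215},{"dy": 0.034,"dz": 0.0215},{"dy": 0.034,"dz": 0.0215},{"dy": 0.034,"dz": 0.0215},{"dy": 0.034,"dz": 0.0215},{"dy": 0.034,"dz": 0.0215},{}]}}

```text
invalid input at $.series[0]: expected keys ax, ay, az, dx, dy, dz, jaw
```

```bash
python3 plan.py .505 .301 .2 -12.5; python3 - <<'E'
from h import *
p=vision.camera_params("wrist"); im=vision.capture("wrist")[:,:,::-1].copy()
cv2.imwrite("pics/w1raw.png",im)
a=np.radians(-12.5);R=np.array([[np.cos(a),-np.sin(a)],[np.sin(a),np.cos(a)]])
for L,z in(([98,63],.065),([6,50],.065)):
    c=np.array([[-1,-1],[1,-1],[1,1],[-1,1]])*np.array(L)/1000@R.T+[.505,.301]
    q=proj("wrist",np.c_[c,np.full(4,z)],p); cv2.polylines(im,[q.round().astype(int)],True,(0,0,255),1)
cv2.imwrite("pics/w1.png",im)
E
```

```text
t 0.1 p [0.2187 0.5849 0.1978] toolx [-0.    -0.001 -1.   ] jaw yaw 69.5 q1,q6 [ 1.19 -0.02] F [ 0.05 -0.16  0.48] w 0.0881
 ax 82.0 then d [-0.002   0.341   0.2153] | before turn d [-0.002  -0.1657  0.3676] q6~ 1.4121468911306732
 ax -98.0 then d [-0.002  -0.341  -0.2153] | before turn d [-0.002  -0.1657  0.3676] q6~ -1.7294457624591195
```

View pics/w1.png

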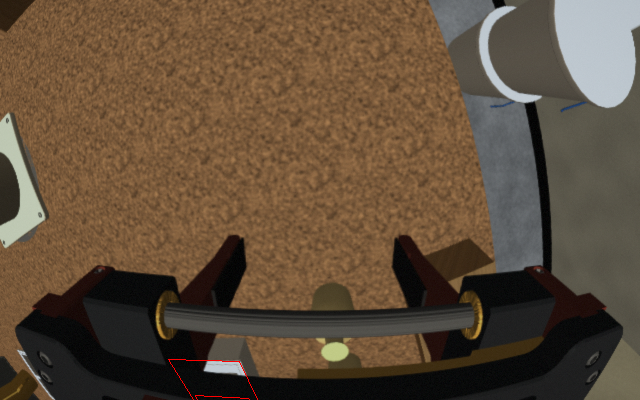

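The rows need all seven keys, so nothing moved. The wrist view from the start pose shows the fingers at (240,250) and (400,250) and a bottle cap at (335,352). The deep tray is just out of view, so that picture is of no use.

{"op": "step_arm", "data": {"series": [{"ax": 10.25,"ay": 0,"az": 0,"dx": 0,"dy": 0,"dz": 0,"jaw": 1},{"ax": 10.25,"ay": 0,"az": 0,"dx": 0,"dy": 0,"dz": 0,"jaw": 1},{"ax": 10.25,"ay": 0,"az": 0,"dx": 0,"dy": 0,"dz": 0,"jaw": 1},{"ax": 10.25,"ay": 0,"az": 0,"dx": 0,"dy": 0,"dz": 0,"jaw": 1},{"ax": 10.25,"ay": 0,"az": 0,"dx": 0,"dy": 0,"dz": 0,"jaw": 1},{"ax": 10.25,"ay": 0,"az": 0,"dx": 0,"dy": 0,"dz": 0,"jaw": 1},{"ax": 10.25,"ay": 0,"az": 0,"dx": 0,"dy": 0,"dz": 0,"jaw": 1},{"ax": 10.25,"ay": 0,"az": 0,"dx": 0,"dy": 0,"dz": 0,"jaw": 1}], "squeeze": 30}}

```text
time: 1.15
position: [0.2187, 0.5852, 0.1981]
ee_rot: [-0.441, -0.553, -0.441, 0.553]
force: [-0.8, -0.3, 0.2]
gripper_width: 0.0877
```

{"op": "step_arm", "data": {"series": [{"ax": 0,"ay": 0,"az": 0,"dx": 0,"dy": 0.034,"dz": 0.0215,"jaw": 1},{"ax": 0,"ay": 0,"az": 0,"dx": 0,"dy": 0.034,"dz": 0.0215,"jaw": 1},{"ax": 0,"ay": 0,"az": 0,"dx": 0,"dy": 0.034,"dz": 0.0215,"jaw": 1},{"ax": 0,"ay": 0,"az": 0,"dx": 0,"dy": 0.034,"dz": 0.0215,"jaw": 1},{"ax": 0,"ay": 0,"az": 0,"dx": 0,"dy": 0.034,"dz": 0.0215,"jaw": 1},{"ax": 0,"ay": 0,"az": 0,"dx": 0,"dy": 0.034,"dz": 0.0215,"jaw": 1},{"ax": 0,"ay": 0,"az": 0,"dx": 0,"dy": 0.034,"dz": 0.0215,"jaw": 1},{"ax": 0,"ay": 0,"az": 0,"dx": 0,"dy": 0.034,"dz": 0.0215,"jaw": 1},{"ax": 0,"ay": 0,"az": 0,"dx": 0,"dy": 0.034,"dz": 0.0215,"jaw": 1},{"ax": 0,"ay": 0,"az": 0,"dx": 0,"dy": 0.034,"dz": 0.0215,"jaw": 1},{"ax": 0,"ay": 0,"az": 0,"dx": 0,"dy": 0,"dz": 0,"jaw": 1}]}}

```text
time: 2.52
position: [0.5057, 0.3002, 0.1982]
ee_rot: [-0.442, -0.552, -0.442, 0.552]
force: [0.3, 1.5, -0.4]
gripper_width: 0.0883
```

```bash
python3 plan.py .505 .301 .2 -12.5; cat > ov.py <<'E'
from h import *
def ov(cam,fn,boxes):
    p=vision.camera_params(cam); im=vision.capture(cam)[:,:,::-1].copy()
    cv2.imwrite(fn.replace(".png","raw.png"),im)
    for x,y,yaw,L,z in boxes:
        a=np.radians(yaw);R=np.array([[np.cos(a),-np.sin(a)],[np.sin(a),np.cos(a)]])
        c=np.array([[-1,-1],[1,-1],[1,1],[-1,1]])*np.array(L)/1000@R.T+[x,y]
        q=proj(cam,np.c_[c,np.full(4,z)],p); cv2.polylines(im,[q.round().astype(int)],True,(0,0,255),1)
    cv2.imwrite(fn,im)
E
python3 - <<'E'
from ov import *
ov("wrist","pics/w2.png",[(.505,.301,-12.5,(98,63),.065),(.505,.301,-12.5,(6,50),.065)])
E
```

```text
t 2.52 p [0.5057 0.3002 0.1982] toolx [-0. -0. -1.] jaw yaw -12.69 q1,q6 [0.52 0.74] F [ 0.27  1.5  -0.43] w 0.0883
 ax -0.19 then d [-0.0018 -0.0008 -0.0007] | before turn d [-0.0018 -0.0008 -0.0007] q6~ 0.7339038322576125
 ax 179.81 then d [-0.0018  0.0008  0.0007] | before turn d [-0.0018 -0.0008 -0.0007] q6~ 3.875496485847406
```

View pics/w2.png

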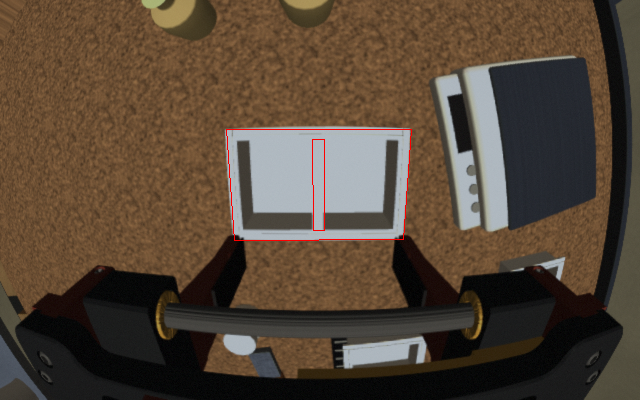

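The overlay matches the deep tray: rim at (228–410, 128–240), divider at x≈318. I'll descend to TCP z≈0.030 and grip.

{"op": "step_arm", "data": {"series": [{"ax": 0,"ay": 0,"az": 0,"dx": 0.034,"dy": 0,"dz": 0,"jaw": 1},{"ax": 0,"ay": 0,"az": 0,"dx": 0.034,"dy": 0,"dz": 0,"jaw": 1},{"ax": 0,"ay": 0,"az": 0,"dx": 0.034,"dy": 0,"dz": 0,"jaw": 1},{"ax": 0,"ay": 0,"az": 0,"dx": 0.03,"dy": 0,"dz": 0,"jaw": 1},{"ax": 0,"ay": 0,"az": 0,"dx": 0.02,"dy": 0,"dz": 0,"jaw": 1},{"ax": 0,"ay": 0,"az": 0,"dx": 0.016,"dy": 0,"dz": 0,"jaw": 1},{"ax": 0,"ay": 0,"az": 0,"dx": 0,"dy": 0,"dz": 0,"jaw": 1}]}}

```text
time: 3.45
position: [0.5036, 0.3019, 0.0297]
ee_rot: [-0.443, -0.551, -0.443, 0.552]
force: [-0.4, 0.3, 0.5]
gripper_width: 0.088
```

{"op": "step_arm", "data": {"series": [{"ax": 0,"ay": 0,"az": 0,"dx": 0,"dy": 0,"dz": 0,"jaw": 0},{"ax": 0,"ay": 0,"az": 0,"dx": 0,"dy": 0,"dz": 0,"jaw": 0},{"ax": 0,"ay": 0,"az": 0,"dx": 0,"dy": 0,"dz": 0,"jaw": 0},{"ax": 0,"ay": 0,"az": 0,"dx": 0,"dy": 0,"dz": 0,"jaw": 0},{"ax": 0,"ay": 0,"az": 0,"dx": 0,"dy": 0,"dz": 0,"jaw": 0},{"ax": 0,"ay": 0,"az": 0,"dx": 0,"dy": 0,"dz": 0,"jaw": 0}], "squeeze": 30}}

```text
time: 4.2
position: [0.5043, 0.3019, 0.0305]
ee_rot: [-0.443, -0.551, -0.443, 0.551]
force: [0.0, 0.2, -0.4]
gripper_width: 0.0311
```

{"op": "step_arm", "data": {"series": [{"ax": 0,"ay": 0,"az": 0,"dx": 0,"dy": 0,"dz": 0,"jaw": 0},{"ax": 0,"ay": 0,"az": 0,"dx": 0,"dy": 0,"dz": 0,"jaw": 0},{"ax": 0,"ay": 0,"az": 0,"dx": 0,"dy": 0,"dz": 0,"jaw": 0},{"ax": 0,"ay": 0,"az": 0,"dx": 0,"dy": 0,"dz": 0,"jaw": 0},{"ax": 0,"ay": 0,"az": 0,"dx": 0,"dy": 0,"dz": 0,"jaw": 0}]}}

```text
time: 4.82
position: [0.5043, 0.3019, 0.0305]
ee_rot: [0.443, 0.551, 0.443, -0.551]
force: [-1.1, 0.2, -0.3]
gripper_width: 0.012
```

{"op": "step_arm", "data": {"series": [{"ax": 0,"ay": 0,"az": 0,"dx": -0.01,"dy": 0,"dz": 0,"jaw": 0},{"ax": 0,"ay": 0,"az": 0,"dx": -0.02,"dy": 0,"dz": 0,"jaw": 0},{"ax": 0,"ay": 0,"az": 0,"dx": -0.03,"dy": 0,"dz": 0,"jaw": 0},{"ax": 0,"ay": 0,"az": 0,"dx": -0.03,"dy": 0,"dz": 0,"jaw": 0},{"ax": 0,"ay": 0,"az": 0,"dx": -0.03,"dy": 0,"dz": 0,"jaw": 0},{"ax": 0,"ay": 0,"az": 0,"dx": -0.02,"dy": 0,"dz": 0,"jaw": 0},{"ax": 0,"ay": 0,"az": 0,"dx": 0,"dy": 0,"dz": 0,"jaw": 0},{"ax": 0,"ay": 0,"az": 0,"dx": 0,"dy": 0,"dz": 0,"jaw": 0}]}}

```text
time: 5.82
position: [0.5038, 0.3017, 0.1704]
ee_rot: [-0.443, -0.551, -0.443, 0.552]
force: [0.8, -0.6, -2.6]
gripper_width: 0.0117
```

```bash
python3 plan.py .543 .0076 .17 81.9
```

```text
t 5.83 p [0.5038 0.3017 0.1704] toolx [-0. -0. -1.] jaw yaw -12.5 q1,q6 [0.52 0.74] F [ 0.83 -0.63 -2.6 ] w 0.0117
 ax -94.4 then d [ 0.0004 -0.2856  0.0803] | before turn d [0.0004 0.1019 0.2786] q6~ -0.9101651456723814
 ax 85.6 then d [ 0.0004  0.2856 -0.0803] | before turn d [0.0004 0.1019 0.2786] q6~ 2.2314275079174117
```

{"op": "step_arm", "data": {"series": [{"ax": -4.4,"ay": 0,"az": 0,"dx": 0,"dy": 0,"dz": 0,"jaw": 0},{"ax": -9,"ay": 0,"az": 0,"dx": 0,"dy": 0,"dz": 0,"jaw": 0},{"ax": -9,"ay": 0,"az": 0,"dx": 0,"dy": 0,"dz": 0,"jaw": 0},{"ax": -9,"ay": 0,"az": 0,"dx": 0,"dy": 0,"dz": 0,"jaw": 0},{"ax": -9,"ay": 0,"az": 0,"dx": 0,"dy": 0,"dz": 0,"jaw": 0},{"ax": -9,"ay": 0,"az": 0,"dx": 0,"dy": 0,"dz": 0,"jaw": 0},{"ax": -9,"ay": 0,"az": 0,"dx": 0,"dy": 0,"dz": 0,"jaw": 0},{"ax": -9,"ay": 0,"az": 0,"dx": 0,"dy": 0,"dz": 0,"jaw": 0},{"ax": -9,"ay": 0,"az": 0,"dx": 0,"dy": 0,"dz": 0,"jaw": 0},{"ax": -9,"ay": 0,"az": 0,"dx": 0,"dy": 0,"dz": 0,"jaw": 0},{"ax": -6,"ay": 0,"az": 0,"dx": 0,"dy": 0,"dz": 0,"jaw": 0},{"ax": -3,"ay": 0,"az": 0,"dx": 0,"dy": 0,"dz": 0,"jaw": 0}]}}

```text
time: 7.32
position: [0.5034, 0.3014, 0.1691]
ee_rot: [0.705, 0.049, 0.706, -0.05]
force: [-0.8, -0.3, -2.4]
gripper_width: 0.0117
```

{"op": "step_arm", "data": {"series": [{"ax": 0,"ay": 0,"az": 0,"dx": 0,"dy": -0.018,"dz": 0.005,"jaw": 0},{"ax": 0,"ay": 0,"az": 0,"dx": 0,"dy": -0.03,"dz": 0.0085,"jaw": 0},{"ax": 0,"ay": 0,"az": 0,"dx": 0,"dy": -0.03,"dz": 0.0085,"jaw": 0},{"ax": 0,"ay": 0,"az": 0,"dx": 0,"dy": -0.03,"dz": 0.0085,"jaw": 0},{"ax": 0,"ay": 0,"az": 0,"dx": 0,"dy": -0.03,"dz": 0.0085,"jaw": 0},{"ax": 0,"ay": 0,"az": 0,"dx": 0,"dy": -0.03,"dz": 0.0085,"jaw": 0},{"ax": 0,"ay": 0,"az": 0,"dx": 0,"dy": -0.03,"dz": 0.0085,"jaw": 0},{"ax": 0,"ay": 0,"az": 0,"dx": 0,"dy": -0.03,"dz": 0.0085,"jaw": 0},{"ax": 0,"ay": 0,"az": 0,"dx": 0,"dy": -0.03,"dz": 0.0085,"jaw": 0},{"ax": 0,"ay": 0,"az": 0,"dx": 0,"dy": -0.018,"dz": 0.005,"jaw": 0},{"ax": 0,"ay": 0,"az": 0,"dx": 0,"dy": -0.01,"dz": 0.0025,"jaw": 0},{"ax": 0,"ay": 0,"az": 0,"dx": 0,"dy": 0,"dz": 0,"jaw": 0}]}}

```text
time: 8.82
position: [0.5435, 0.0071, 0.1703]
ee_rot: [0.705, 0.05, 0.705, -0.05]
force: [-0.9, -0.2, -2.4]
gripper_width: 0.0117
```

```bash
python3 plan.py .543 .0076 .0845 81.9; python3 - <<'E'
from ov import *
T=[(.543,.0076,81.9,(98,63),.205)]
ov("side","pics/s3.png",T+[(.536,-.042,81.9,(98,63),.054)])
E
```

```text
t 8.82 p [0.5435 0.0071 0.1703] toolx [-0.  0. -1.] jaw yaw 81.84 q1,q6 [-0.01 -1.44] F [-0.94 -0.17 -2.38] w 0.0117
 ax -0.06 then d [ 0.0858  0.0004 -0.0005] | before turn d [ 0.0858  0.0004 -0.0005] q6~ -1.4384168935659851
 ax 179.94 then d [ 0.0858 -0.0004  0.0005] | before turn d [ 0.0858  0.0004 -0.0005] q6~ 1.7031757600238093
```

View pics/s3.png

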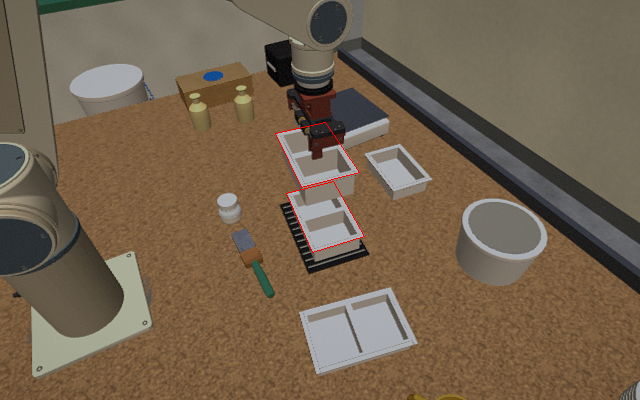

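The side view shows both rims on the predicted outlines (deep tray 278–357, bottom tray 288–362), with the deep tray level in the grip. I'll lower it now.

{"op": "step_arm", "data": {"series": [{"ax": 0,"ay": 0,"az": 0,"dx": 0.015,"dy": 0,"dz": 0,"jaw": 0},{"ax": 0,"ay": 0,"az": 0,"dx": 0.02,"dy": 0,"dz": 0,"jaw": 0},{"ax": 0,"ay": 0,"az": 0,"dx": 0.02,"dy": 0,"dz": 0,"jaw": 0},{"ax": 0,"ay": 0,"az": 0,"dx": 0.015,"dy": 0,"dz": 0,"jaw": 0},{"ax": 0,"ay": 0,"az": 0,"dx": 0.008,"dy": 0,"dz": 0,"jaw": 0},{"ax": 0,"ay": 0,"az": 0,"dx": 0.004,"dy": 0,"dz": 0,"jaw": 0},{"ax": 0,"ay": 0,"az": 0,"dx": 0.002,"dy": 0,"dz": 0,"jaw": 0},{"ax": 0,"ay": 0,"az": 0,"dx": 0.001,"dy": 0,"dz": 0,"jaw": 0},{"ax": 0,"ay": 0,"az": 0,"dx": 0,"dy": 0,"dz": 0,"jaw": 0}]}}

```text
time: 10.0
position: [0.5439, 0.0074, 0.0858]
ee_rot: [0.706, 0.05, 0.705, -0.05]
force: [0.6, 0.5, -3.1]
gripper_width: 0.0119
```

{"op": "step_arm", "data": {"series": [{"ax": 0,"ay": 0,"az": 0,"dx": 0.001,"dy": 0,"dz": 0,"jaw": 0},{"ax": 0,"ay": 0,"az": 0,"dx": 0,"dy": 0,"dz": 0,"jaw": 0}]}}

```text
time: 10.25
position: [0.5437, 0.0074, 0.0846]
ee_rot: [0.705, 0.05, 0.705, -0.05]
force: [0.5, -0.5, -2.2]
gripper_width: 0.0121
```

{"op": "step_arm", "data": {"series": [{"ax": 0,"ay": 0,"az": 0,"dx": 0.001,"dy": 0,"dz": 0,"jaw": 0},{"ax": 0,"ay": 0,"az": 0,"dx": 0,"dy": 0,"dz": 0,"jaw": 0}]}}

```text
time: 10.5
position: [0.5438, 0.0074, 0.0844]
ee_rot: [0.705, 0.05, 0.705, -0.05]
force: [-3.6, -0.3, 6.6]
gripper_width: 0.0117
```

Contact: the force rose from −3 to +6.6 N at the expected height. I'll release and lift.

{"op": "step_arm", "data": {"series": [{"ax": 0,"ay": 0,"az": 0,"dx": 0,"dy": 0,"dz": 0,"jaw": 0.3},{"ax": 0,"ay": 0,"az": 0,"dx": 0,"dy": 0,"dz": 0,"jaw": 0.6},{"ax": 0,"ay": 0,"az": 0,"dx": 0,"dy": 0,"dz": 0,"jaw": 0.7},{"ax": 0,"ay": 0,"az": 0,"dx": 0,"dy": 0,"dz": 0,"jaw": 0.7},{"ax": 0,"ay": 0,"az": 0,"dx": 0,"dy": 0,"dz": 0,"jaw": 0.7},{"ax": 0,"ay": 0,"az": 0,"dx": -0.02,"dy": 0,"dz": 0,"jaw": 0.7},{"ax": 0,"ay": 0,"az": 0,"dx": -0.03,"dy": 0,"dz": 0,"jaw": 0.7},{"ax": 0,"ay": 0,"az": 0,"dx": -0.04,"dy": 0,"dz": 0,"jaw": 1},{"ax": 0,"ay": 0,"az": 0,"dx": -0.04,"dy": 0,"dz": 0,"jaw": 1},{"ax": 0,"ay": 0,"az": 0,"dx": 0,"dy": 0,"dz": 0,"jaw": 1}]}}

```text
time: 11.75
position: [0.5458, 0.0074, 0.2166]
ee_rot: [0.708, 0.05, 0.703, -0.05]
force: [-0.1, -0.0, 0.2]
gripper_width: 0.0867
```

```bash
python3 plan.py .458 -.316 .21 -11.85
```

```text
t 11.75 p [0.5458 0.0074 0.2166] toolx [ 0.006 -0.    -1.   ] jaw yaw 81.9 q1,q6 [-0.01 -1.44] F [-0.14 -0.05  0.2 ] w 0.0867
 ax 93.75 then d [ 0.0061 -0.0195  0.3346] | before turn d [ 0.0061 -0.3326 -0.0414] q6~ 0.19857775620748463
 ax -86.25 then d [ 0.0061  0.0195 -0.3346] | before turn d [ 0.0061 -0.3326 -0.0414] q6~ -2.9430148973823083
```

{"op": "step_arm", "data": {"series": [{"ax": 0,"ay": 0,"az": 0,"dx": 0,"dy": -0.0336,"dz": -0.004,"jaw": 1},{"ax": 0,"ay": 0,"az": 0,"dx": 0,"dy": -0.0336,"dz": -0.004,"jaw": 1},{"ax": 0,"ay": 0,"az": 0,"dx": 0,"dy": -0.0336,"dz": -0.004,"jaw": 1},{"ax": 0,"ay": 0,"az": 0,"dx": 0,"dy": -0.0336,"dz": -0.004,"jaw": 1},{"ax": 0,"ay": 0,"az": 0,"dx": 0,"dy": -0.0336,"dz": -0.004,"jaw": 1},{"ax": 0,"ay": 0,"az": 0,"dx": 0,"dy": -0.0336,"dz": -0.004,"jaw": 1},{"ax": 0,"ay": 0,"az": 0,"dx": 0,"dy": -0.0336,"dz": -0.004,"jaw": 1},{"ax": 0,"ay": 0,"az": 0,"dx": 0,"dy": -0.0336,"dz": -0.004,"jaw": 1},{"ax": 0,"ay": 0,"az": 0,"dx": 0,"dy": -0.0336,"dz": -0.004,"jaw": 1},{"ax": 0,"ay": 0,"az": 0,"dx": 0,"dy": -0.0302,"dz": -0.004,"jaw": 1}]}}

```text
time: 13.0
position: [0.4561, -0.3169, 0.212]
ee_rot: [0.705, 0.05, 0.706, -0.05]
force: [0.4, -0.1, -0.2]
gripper_width: 0.0878
```

{"op": "step_arm", "data": {"series": [{"ax": 9.4,"ay": 0,"az": 0,"dx": 0,"dy": 0,"dz": 0,"jaw": 1},{"ax": 9.4,"ay": 0,"az": 0,"dx": 0,"dy": 0,"dz": 0,"jaw": 1},{"ax": 9.4,"ay": 0,"az": 0,"dx": 0,"dy": 0,"dz": 0,"jaw": 1},{"ax": 9.4,"ay": 0,"az": 0,"dx": 0,"dy": 0,"dz": 0,"jaw": 1},{"ax": 9.4,"ay": 0,"az": 0,"dx": 0,"dy": 0,"dz": 0,"jaw": 1},{"ax": 9.4,"ay": 0,"az": 0,"dx": 0,"dy": 0,"dz": 0,"jaw": 1},{"ax": 9.4,"ay": 0,"az": 0,"dx": 0,"dy": 0,"dz": 0,"jaw": 1},{"ax": 9.4,"ay": 0,"az": 0,"dx": 0,"dy": 0,"dz": 0,"jaw": 1},{"ax": 9.4,"ay": 0,"az": 0,"dx": 0,"dy": 0,"dz": 0,"jaw": 1},{"ax": 9.2,"ay": 0,"az": 0,"dx": 0,"dy": 0,"dz": 0,"jaw": 1},{"ax": 0,"ay": 0,"az": 0,"dx": 0,"dy": 0,"dz": 0,"jaw": 1}]}}

```text
time: 14.38
position: [0.4566, -0.3158, 0.2122]
ee_rot: [-0.445, -0.549, -0.447, 0.549]
force: [-0.3, 0.3, -0.7]
gripper_width: 0.088
```

```bash
python3 plan.py .458 -.316 .010 -11.85; python3 - <<'E'
from ov import *
B=[(.458,-.316,-11.85,(98,63),.035),(.458,-.316,-11.85,(6,50),.035)]
ov("wrist","pics/w4.png",B)
D=[(.544,.0074,81.9,(98,63),.119),(.536,-.042,81.9,(98,63),.054)]
ov("top","pics/t4.png",D)
a=cv2.imread("pics/w4.png")[60:360,:]; t=cv2.imread("pics/t4.png")[130:290,200:480]
t=cv2.resize(t,(525,300),interpolation=cv2.INTER_CUBIC)
o=np.zeros((600,640,3),np.uint8);o[:300]=a;o[300:,:525]=t;cv2.imwrite("pics/m4.png",o)
E
```

```text
t 14.38 p [ 0.4566 -0.3158  0.2122] toolx [-0.002  0.001 -1.   ] jaw yaw -11.82 q1,q6 [-0.63 -0.42] F [-0.32  0.3  -0.68] w 0.088
 ax 0.03 then d [2.022e-01 1.800e-03 1.000e-04] | before turn d [2.022e-01 1.800e-03 1.000e-04] q6~ -0.4196811632310219
 ax -179.97 then d [ 2.022e-01 -1.800e-03 -1.000e-04] | before turn d [2.022e-01 1.800e-03 1.000e-04] q6~ -3.561273816820815
```

View pics/m4.png

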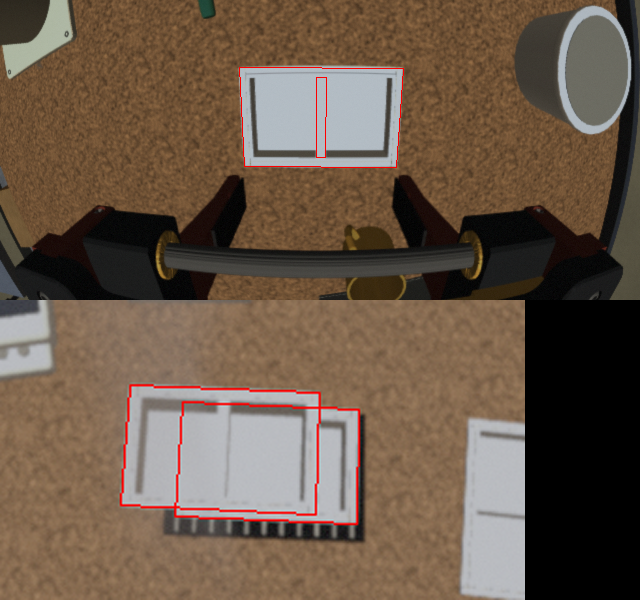

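The shallow tray lies on its predicted outline (240–402 x 127–227), divider at x≈321. The deep tray sits on the bottom tray where planned, and the bottom tray has not moved. Next I'll descend and grip the shallow tray.

{"op": "step_arm", "data": {"series": [{"ax": 0,"ay": 0,"az": 0,"dx": 0.036,"dy": 0.0015,"dz": 0,"jaw": 1},{"ax": 0,"ay": 0,"az": 0,"dx": 0.036,"dy": 0,"dz": 0,"jaw": 1},{"ax": 0,"ay": 0,"az": 0,"dx": 0.036,"dy": 0,"dz": 0,"jaw": 1},{"ax": 0,"ay": 0,"az": 0,"dx": 0.036,"dy": 0,"dz": 0,"jaw": 1},{"ax": 0,"ay": 0,"az": 0,"dx": 0.03,"dy": 0,"dz": 0,"jaw": 0.6},{"ax": 0,"ay": 0,"az": 0,"dx": 0.018,"dy": 0,"dz": 0,"jaw": 0.6},{"ax": 0,"ay": 0,"az": 0,"dx": 0.008,"dy": 0,"dz": 0,"jaw": 0.6},{"ax": 0,"ay": 0,"az": 0,"dx": 0.001,"dy": 0,"dz": 0,"jaw": 0.6},{"ax": 0,"ay": 0,"az": 0,"dx": 0,"dy": 0,"dz": 0,"jaw": 0.6}]}}

```text
time: 15.6
position: [0.4592, -0.317, 0.0133]
ee_rot: [0.446, 0.549, 0.445, -0.549]
force: [-0.4, -0.2, -0.3]
gripper_width: 0.0529
```

{"op": "step_arm", "data": {"series": [{"ax": 0,"ay": 0,"az": 0,"dx": 0,"dy": 0,"dz": 0,"jaw": 0},{"ax": 0,"ay": 0,"az": 0,"dx": 0,"dy": 0,"dz": 0,"jaw": 0},{"ax": 0,"ay": 0,"az": 0,"dx": 0,"dy": 0,"dz": 0,"jaw": 0},{"ax": 0,"ay": 0,"az": 0,"dx": 0,"dy": 0,"dz": 0,"jaw": 0},{"ax": 0,"ay": 0,"az": 0,"dx": 0,"dy": 0,"dz": 0,"jaw": 0},{"ax": 0,"ay": 0,"az": 0,"dx": 0,"dy": 0,"dz": 0,"jaw": 0},{"ax": 0,"ay": 0,"az": 0,"dx": 0,"dy": 0,"dz": 0,"jaw": 0},{"ax": 0,"ay": 0,"az": 0,"dx": 0,"dy": 0,"dz": 0,"jaw": 0},{"ax": 0,"ay": 0,"az": 0,"dx": 0,"dy": 0,"dz": 0,"jaw": 0}], "squeeze": 30}}

```text
time: 16.73
position: [0.4587, -0.3165, 0.0125]
ee_rot: [-0.445, -0.549, -0.445, 0.549]
force: [0.7, 0.2, -0.9]
gripper_width: 0.0005
```

The jaws shut to 0.5 mm, so the divider is not between the pads. I need to look.

```bash
python3 - <<'E'
from h import *
s=vision.capture("side")[:,:,::-1]; w=vision.capture("wrist")[:,:,::-1]; t=vision.capture("top")[:,:,::-1]
cv2.imwrite("pics/s5raw.png",s);cv2.imwrite("pics/t5raw.png",t)
z=lambda a,x,y,w,h,W,H:cv2.resize(a[y:y+h,x:x+w],(W,H),interpolation=cv2.INTER_CUBIC)
o=np.vstack([np.hstack([z(s,260,220,200,150,400,300),z(t,400,150,200,150,400,300)]),z(w,100,40,440,165,800,300)])
cv2.imwrite("pics/m5.png",o)
E
```

```text
(no output)
```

View pics/m5.png

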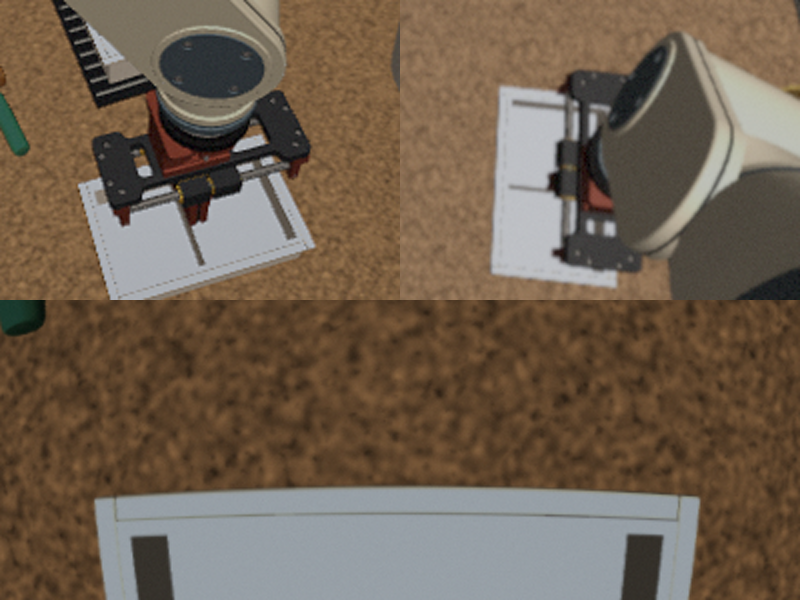

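The fingers appear to be at the divider, with the tray undisturbed, so the view does not settle it. I'll re-read the width and try a small lift.

{"op": "step_arm", "data": {"series": [{"ax": 0,"ay": 0,"az": 0,"dx": 0,"dy": 0,"dz": 0,"jaw": 0},{"ax": 0,"ay": 0,"az": 0,"dx": -0.01,"dy": 0,"dz": 0,"jaw": 0},{"ax": 0,"ay": 0,"az": 0,"dx": -0.015,"dy": 0,"dz": 0,"jaw": 0},{"ax": 0,"ay": 0,"az": 0,"dx": -0.015,"dy": 0,"dz": 0,"jaw": 0},{"ax": 0,"ay": 0,"az": 0,"dx": 0,"dy": 0,"dz": 0,"jaw": 0},{"ax": 0,"ay": 0,"az": 0,"dx": 0,"dy": 0,"dz": 0,"jaw": 0}]}}

```text
time: 17.62
position: [0.4586, -0.3165, 0.0527]
ee_rot: [0.446, 0.549, 0.445, -0.549]
force: [0.4, 0.3, 0.5]
gripper_width: 0.0007
```

```bash
python3 - <<'E'
from h import *
for i in range(3):
    s=vision.capture("side")[:,:,::-1]; o=robot.get_obs(); print(o["time"],o["position"].round(4),o["force"].round(2),o["gripper_width"])
w=vision.capture("wrist")[:,:,::-1]
cv2.imwrite("pics/s6raw.png",s);cv2.imwrite("pics/w6raw.png",w)
# compare with before lift: front tray region
a=cv2.imread("pics/s5raw.png");d=cv2.absdiff(a,s).max(2)
print("side diff px in tray front edge",(d[340:372,300:415]>25).sum())
E
```

```text
17.675 [ 0.4584 -0.3164  0.0524] [-0.3  -0.05 -0.07] 0.0004483021507566591
17.725 [ 0.4584 -0.3163  0.0522] [-0.61 -0.72 -0.75] 0.0006791555284738825
17.775 [ 0.4583 -0.3163  0.052 ] [ 0.04  1.14 -1.46] 0.0005832555575351971
side diff px in tray front edge 0
```

The tray did not lift: the jaws were empty. I'll check the projected geometry against the pictures before and after the lift.

```bash
python3 - <<'E'
from h import *
a=np.radians(-11.85);R=np.array([[np.cos(a),-np.sin(a)],[np.sin(a),np.cos(a)]])
p=vision.camera_params("side");print(ray("side",[[0,0]])[0])
out=[]
for fn,tcp in(("s5raw",(.4587,-.3165,.0125)),("s6raw",(.4583,-.3163,.052))):
    im=cv2.imread(f"pics/{fn}.png")
    im=cv2.resize(im[270:380,290:425],None,fx=2.96,fy=2.96,interpolation=cv2.INTER_CUBIC)
    f=lambda X:((proj("side",X,p)-[290,270])*2.96).round().astype(int)
    if fn=="s5raw":
        for L,z in(((98,63),.035),((6,50),.035)):
            c=np.array([[-1,-1],[1,-1],[1,1],[-1,1]])*np.array(L)/1000@R.T+[.458,-.316]
            cv2.polylines(im,[f(np.c_[c,np.full(4,z)])],True,(0,0,255),1)
    cv2.circle(im,tuple(int(v) for v in f([tcp])[0]),4,(0,255,0),1)
    out.append(im)
w=cv2.imread("pics/w6raw.png")[100:240,190:450]
w=cv2.resize(w,(out[0].shape[1]*2,270),interpolation=cv2.INTER_CUBIC)
cv2.imwrite("pics/m6.png",np.vstack([np.hstack(out),w]))
E
```

```text
[ 0.23518624 -0.6108233   0.75026482]
```

View pics/m6.png

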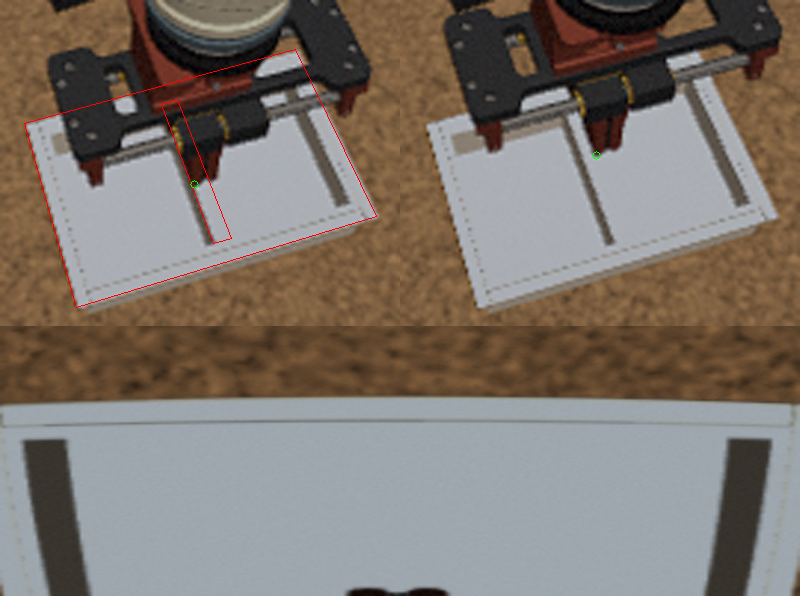

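```bash
python3 - <<'E'
from h import *
p=vision.camera_params("side")
a=np.radians(-11.85);R=np.array([[np.cos(a),-np.sin(a)],[np.sin(a),np.cos(a)]])
im=cv2.imread("pics/side0.png").min(2)
W=lambda x,y,z:np.r_[R@[x,y]+[.458,-.316],z]
for y in(-.035,-.02,.0,.02):
  for nm,x in(("div",-.006),("wall",.085)):
    A=proj("side",[W(x,y,.035),W(x,y,.005)],p); r=int(A[:,1].mean().round()); c=int(A[:,0].mean().round())
    print(nm,y,"top",A[0].round(1),"base",A[1].round(1),"row",r,"cols from",c-7,im[r,c-7:c+8])
E
```

```text
div -0.035 top [359.1 344.5] base [358.3 351.5] row 348 cols from 352 [168 166 167 168 168 147  91  66  65 156 171 169 166 166 167]
wall -0.035 top [404.3 331.1] base [402.2 338.4] row 335 cols from 396 [167 166 168 169 171 146  89  68  73  71 115 160 169 162 168]
div -0.02 top [356.3 337.1] base [355.6 344.2] row 341 cols from 349 [166 168 168 167 170 173 124  73  68 113 164 170 168 167 167]
wall -0.02 top [400.9 324.1] base [399.  331.4] row 328 cols from 393 [167 168 169 169 174 122  72  69  73  67 114 163 172 166 168]
div 0.0 top [352.7 327.5] base [352.1 334.8] row 331 cols from 345 [169 167 168 168 167 171 145  89  68 114 164 171 168 169 168]
wall 0.0 top [396.6 314.9] base [394.8 322.4] row 319 cols from 389 [168 168 168 171 172 122  72  71  71  65 117 162 169 168 168]
div 0.02 top [349.2 318.3] base [348.7 325.7] row 322 cols from 342 [169 169 169 170 170 175 122  70  68 120 162 170 167 168 167]
wall 0.02 top [392.5 306.1] base [390.8 313.7] row 310 cols from 385 [169 169 168 171 150 100  69  71  70  68 156 172 162 169 169]
```

{"op": "step_arm", "data": {"series": [{"ax": 0,"ay": 0,"az": 0,"dx": 0.01,"dy": 0,"dz": 0,"jaw": 0},{"ax": 0,"ay": 0,"az": 0,"dx": 0.004,"dy": 0,"dz": 0,"jaw": 0},{"ax": 0,"ay": 0,"az": 0,"dx": 0.002,"dy": 0,"dz": 0,"jaw": 0},{"ax": 0,"ay": 0,"az": 0,"dx": 0,"dy": 0,"dz": 0,"jaw": 0}]}}

```text
time: 18.32
position: [0.4585, -0.3164, 0.0362]
ee_rot: [-0.445, -0.549, -0.446, 0.549]
force: [0.8, 0.4, -0.5]
gripper_width: 0.0006
```

{"op": "step_arm", "data": {"series": [{"ax": 0,"ay": 0,"az": 0,"dx": 0.002,"dy": 0,"dz": 0,"jaw": 0},{"ax": 0,"ay": 0,"az": 0,"dx": 0,"dy": 0,"dz": 0,"jaw": 0}]}}

```text
time: 18.58
position: [0.4586, -0.3165, 0.0345]
ee_rot: [-0.445, -0.549, -0.445, 0.549]
force: [0.4, -1.4, -0.3]
gripper_width: 0.0003
```

{"op": "step_arm", "data": {"series": [{"ax": 0,"ay": 0,"az": 0,"dx": 0.002,"dy": 0,"dz": 0,"jaw": 0},{"ax": 0,"ay": 0,"az": 0,"dx": 0,"dy": 0,"dz": 0,"jaw": 0}]}}

```text
time: 18.82
position: [0.4586, -0.3165, 0.0324]
ee_rot: [-0.445, -0.549, -0.446, 0.549]
force: [-0.4, -0.3, 0.3]
gripper_width: 0.0003
```

{"op": "step_arm", "data": {"series": [{"ax": 0,"ay": 0,"az": 0,"dx": 0.002,"dy": 0,"dz": 0,"jaw": 0},{"ax": 0,"ay": 0,"az": 0,"dx": 0,"dy": 0,"dz": 0,"jaw": 0}]}}

```text
time: 19.08
position: [0.4586, -0.3165, 0.0303]
ee_rot: [-0.445, -0.549, -0.446, 0.549]
force: [0.2, -0.5, 0.2]
gripper_width: 0.0003
```

No contact yet, 5 mm below the supposed top of the divider. I'll keep probing gently.

{"op": "step_arm", "data": {"series": [{"ax": 0,"ay": 0,"az": 0,"dx": 0.003,"dy": 0,"dz": 0,"jaw": 0},{"ax": 0,"ay": 0,"az": 0,"dx": 0.003,"dy": 0,"dz": 0,"jaw": 0},{"ax": 0,"ay": 0,"az": 0,"dx": 0,"dy": 0,"dz": 0,"jaw": 0}]}}

```text
time: 19.45
position: [0.4585, -0.3164, 0.0241]
ee_rot: [-0.445, -0.549, -0.446, 0.549]
force: [-0.0, 0.1, 0.2]
gripper_width: 0.0004
```

{"op": "step_arm", "data": {"series": [{"ax": 0,"ay": 0,"az": 0,"dx": 0.003,"dy": 0,"dz": 0,"jaw": 0},{"ax": 0,"ay": 0,"az": 0,"dx": 0.003,"dy": 0,"dz": 0,"jaw": 0},{"ax": 0,"ay": 0,"az": 0,"dx": 0,"dy": 0,"dz": 0,"jaw": 0}]}}

```text
time: 19.82
position: [0.4584, -0.3164, 0.0182]
ee_rot: [-0.445, -0.549, -0.446, 0.549]
force: [0.4, -0.3, -0.5]
gripper_width: 0.0001
```

```bash
python3 - <<'E'
from h import *
s=vision.capture("side")[:,:,::-1]; t=vision.capture("top")[:,:,::-1];w=vision.capture("wrist")[:,:,::-1]
o=robot.get_obs();print(o["time"],o["position"],o["force"],o["gripper_width"])
cv2.imwrite("pics/s7raw.png",s);cv2.imwrite("pics/t7raw.png",t);cv2.imwrite("pics/w7raw.png",w)
a=cv2.resize(s[285:360,320:395],(400,400),interpolation=cv2.INTER_CUBIC)
b=cv2.resize(t[190:290,445:545],(400,400),interpolation=cv2.INTER_CUBIC)
cv2.imwrite("pics/m7.png",np.hstack([a,b]))
E
```

```text
19.975 [ 0.45866123 -0.3165147   0.01848022] [ 0.28664359 -0.04146619 -0.99146218] 0.00063176890351445
```

View pics/m7.png

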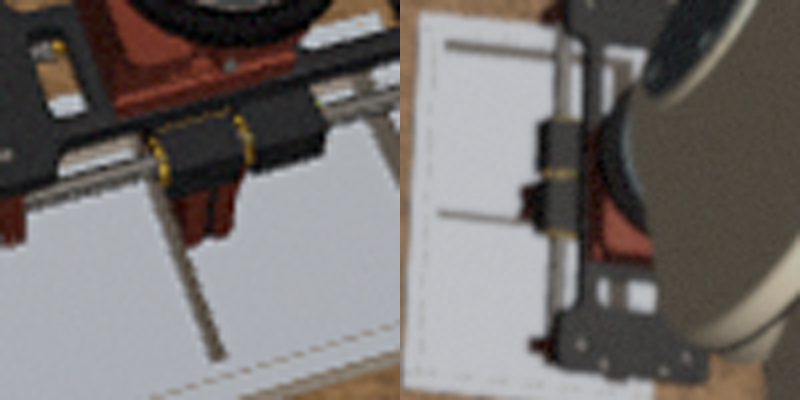

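In this view the fingers look as if they stand over the divider without contact. In the lifted picture the visible fingertips are also clearly higher than the projected TCP. I suspect the finger ends are about 20 mm above the reported TCP, so I'll check that in the wrist view with open fingers.

```bash
python3 - <<'E'
from h import *
from scipy.spatial.transform import Rotation as Ro
o=robot.get_obs();p=vision.camera_params("wrist")
R=Ro.from_quat(np.roll(o["ee_rot"],-1)).as_matrix()
for b in(0,-.01,-.02,-.03):
  for hy in(.044,):
    P=[o["position"]+R@[b,s*hy,zz] for s in(-1,1) for zz in(-.01,.01)]
    print(b,proj("wrist",P,p).round(1).tolist())
ps=vision.camera_params("side"); R2=R
for b in(0,-.01,-.02,-.025,-.03):  # lifted pose s6
    print("s6 tip",b,proj("side",[np.array([.4583,-.3163,.052])+R@[b,s*.006,zz] for s in(-1,1) for zz in(-.01,.01)],ps).round(1).tolist())
im=cv2.imread("pics/s6raw.png"); print(im[308:330,350:368,2]); print(im[308:330,350:368,0])
w=cv2.imread("pics/w2raw.png"); cv2.imwrite("pics/m8.png",cv2.resize(w[200:300,170:470],(800,267)))
E
```

```text
0 [[252.3, 222.3], [254.5, 249.8], [386.6, 222.3], [384.3, 249.9]]
-0.01 [[249.1, 227.9], [251.6, 256.4], [389.8, 228.0], [387.2, 256.5]]
-0.02 [[245.6, 234.1], [248.5, 263.7], [393.3, 234.2], [390.4, 263.7]]
-0.03 [[241.8, 240.9], [245.1, 271.6], [397.2, 241.0], [393.8, 271.6]]
s6 tip 0 [[351.5, 318.6], [355.1, 328.0], [357.5, 316.9], [361.2, 326.3]]
s6 tip -0.01 [[351.7, 316.0], [355.4, 325.5], [357.7, 314.3], [361.5, 323.7]]
s6 tip -0.02 [[351.9, 313.3], [355.6, 322.8], [358.0, 311.6], [361.8, 321.1]]
s6 tip -0.025 [[352.1, 311.9], [355.7, 321.5], [358.1, 310.2], [361.9, 319.8]]
s6 tip -0.03 [[352.2, 310.6], [355.9, 320.2], [358.3, 308.9], [362.1, 318.4]]
[[117 132  78  22  18  23  12  27  22  20  25  16  28  24  31  34  73 170]
 [149  93  30  21  19  22  22  23  23  30  19  25  49  49  65  61  91 165]
 [181 107   3  19  19  22  28  26  42  48  18  18  62  65  62  64 139 171]
 [176 111  21  26  21  48  46  64  70  70  35  36  63  70  63  86 166 174]
 [179 138  70  36  40  63  67  68  67  59  28  40  63  66  62  89 166 174]
 [175 142  71  35  35  58  66  69  67  61  30  45  66  66 
[... 2168 characters left out ...]
 58 115 178 183 181 181]
 [ 65 165 183 183 145  70  15  32  88 148 184 167 158 179 183 181 180 181]
 [ 68 121 176 183 187 131  81 115 178 185 183 184 182 183 181 180 181 180]
 [ 70 117 175 183 182 186 187 187 182 180 182 180 181 181 180 179 180 178]
 [ 70  63 169 183 180 182 180 182 178 181 180 180 181 180 182 180 180 180]
 [ 71  69 117 175 183 180 180 180 181 180 180 180 179 180 180 179 180 179]
 [ 98  68  68 168 182 181 180 179 180 179 180 181 180 179 180 179 182 180]
 [125  70  67 146 177 182 180 180 180 179 180 179 182 181 179 179 179 181]
 [135  79  68 119 175 182 181 180 179 182 178 181 178 179 179 180 180 178]
 [159  95  68  67 168 182 180 179 179 179 179 180 180 180 181 180 180 179]]
```

Two views agree that the real finger ends lie about 24 mm behind the reported TCP: tip corner seen at (243,237) in the wrist view and (356,322) in the side view. The jaws therefore closed on air above the divider. The shallow grasp needs a reported z of about −0.010, which puts the finger ends near 14 mm, still 9 mm above the tray floor. I'll lift, open, descend watching the force, and grip.

{"op": "step_arm", "data": {"series": [{"ax": 0,"ay": 0,"az": 0,"dx": -0.015,"dy": 0,"dz": 0,"jaw": 0},{"ax": 0,"ay": 0,"az": 0,"dx": -0.015,"dy": 0,"dz": 0,"jaw": 0.6},{"ax": 0,"ay": 0,"az": 0,"dx": 0,"dy": 0,"dz": 0,"jaw": 0.6},{"ax": 0,"ay": 0,"az": 0,"dx": 0,"dy": 0,"dz": 0,"jaw": 0.6},{"ax": 0,"ay": 0,"az": 0,"dx": 0,"dy": 0,"dz": 0,"jaw": 0.6},{"ax": 0,"ay": 0,"az": 0,"dx": 0.015,"dy": 0,"dz": 0,"jaw": 0.6},{"ax": 0,"ay": 0,"az": 0,"dx": 0.015,"dy": 0,"dz": 0,"jaw": 0.6},{"ax": 0,"ay": 0,"az": 0,"dx": 0.01,"dy": 0,"dz": 0,"jaw": 0.6},{"ax": 0,"ay": 0,"az": 0,"dx": 0.005,"dy": 0,"dz": 0,"jaw": 0.6},{"ax": 0,"ay": 0,"az": 0,"dx": 0,"dy": 0,"dz": 0,"jaw": 0.6}]}}

```text
time: 21.22
position: [0.4584, -0.3163, 0.0029]
ee_rot: [-0.445, -0.549, -0.446, 0.549]
force: [0.2, -0.1, 0.4]
gripper_width: 0.0528
```

{"op": "step_arm", "data": {"series": [{"ax": 0,"ay": 0,"az": 0,"dx": 0.005,"dy": 0,"dz": 0,"jaw": 0.6},{"ax": 0,"ay": 0,"az": 0,"dx": 0.005,"dy": 0,"dz": 0,"jaw": 0.6},{"ax": 0,"ay": 0,"az": 0,"dx": 0.003,"dy": 0,"dz": 0,"jaw": 0.6},{"ax": 0,"ay": 0,"az": 0,"dx": 0,"dy": 0,"dz": 0,"jaw": 0.6}]}}

```text
time: 21.72
position: [0.4585, -0.3165, -0.0097]
ee_rot: [-0.445, -0.549, -0.446, 0.549]
force: [-0.4, 0.7, -0.3]
gripper_width: 0.0526
```

{"op": "step_arm", "data": {"series": [{"ax": 0,"ay": 0,"az": 0,"dx": 0,"dy": 0,"dz": 0,"jaw": 0},{"ax": 0,"ay": 0,"az": 0,"dx": 0,"dy": 0,"dz": 0,"jaw": 0},{"ax": 0,"ay": 0,"az": 0,"dx": 0,"dy": 0,"dz": 0,"jaw": 0},{"ax": 0,"ay": 0,"az": 0,"dx": 0,"dy": 0,"dz": 0,"jaw": 0},{"ax": 0,"ay": 0,"az": 0,"dx": 0,"dy": 0,"dz": 0,"jaw": 0},{"ax": 0,"ay": 0,"az": 0,"dx": 0,"dy": 0,"dz": 0,"jaw": 0},{"ax": 0,"ay": 0,"az": 0,"dx": 0,"dy": 0,"dz": 0,"jaw": 0},{"ax": 0,"ay": 0,"az": 0,"dx": 0,"dy": 0,"dz": 0,"jaw": 0}], "squeeze": 30}}

```text
time: 22.72
position: [0.4586, -0.3165, -0.0095]
ee_rot: [-0.445, -0.549, -0.446, 0.549]
force: [-0.8, -0.2, 2.2]
gripper_width: 0.0117
```

Gripped at 11.7 mm. I'll lift.

{"op": "step_arm", "data": {"series": [{"ax": 0,"ay": 0,"az": 0,"dx": -0.01,"dy": 0,"dz": 0,"jaw": 0},{"ax": 0,"ay": 0,"az": 0,"dx": -0.02,"dy": 0,"dz": 0,"jaw": 0},{"ax": 0,"ay": 0,"az": 0,"dx": -0.03,"dy": 0,"dz": 0,"jaw": 0},{"ax": 0,"ay": 0,"az": 0,"dx": -0.03,"dy": 0,"dz": 0,"jaw": 0},{"ax": 0,"ay": 0,"az": 0,"dx": -0.03,"dy": 0,"dz": 0,"jaw": 0},{"ax": 0,"ay": 0,"az": 0,"dx": -0.03,"dy": 0,"dz": 0,"jaw": 0},{"ax": 0,"ay": 0,"az": 0,"dx": -0.03,"dy": 0,"dz": 0,"jaw": 0},{"ax": 0,"ay": 0,"az": 0,"dx": -0.02,"dy": 0,"dz": 0,"jaw": 0},{"ax": 0,"ay": 0,"az": 0,"dx": 0,"dy": 0,"dz": 0,"jaw": 0},{"ax": 0,"ay": 0,"az": 0,"dx": 0,"dy": 0,"dz": 0,"jaw": 0}]}}

```text
time: 23.98
position: [0.4582, -0.3162, 0.1903]
ee_rot: [-0.445, -0.549, -0.446, 0.549]
force: [-0.0, -0.0, -2.6]
gripper_width: 0.0115
```

{"op": "step_arm", "data": {"series": [{"ax": -4.4,"ay": 0,"az": 0,"dx": 0,"dy": 0,"dz": 0,"jaw": 0},{"ax": -9,"ay": 0,"az": 0,"dx": 0,"dy": 0,"dz": 0,"jaw": 0},{"ax": -9,"ay": 0,"az": 0,"dx": 0,"dy": 0,"dz": 0,"jaw": 0},{"ax": -9,"ay": 0,"az": 0,"dx": 0,"dy": 0,"dz": 0,"jaw": 0},{"ax": -9,"ay": 0,"az": 0,"dx": 0,"dy": 0,"dz": 0,"jaw": 0},{"ax": -9,"ay": 0,"az": 0,"dx": 0,"dy": 0,"dz": 0,"jaw": 0},{"ax": -9,"ay": 0,"az": 0,"dx": 0,"dy": 0,"dz": 0,"jaw": 0},{"ax": -9,"ay": 0,"az": 0,"dx": 0,"dy": 0,"dz": 0,"jaw": 0},{"ax": -9,"ay": 0,"az": 0,"dx": 0,"dy": 0,"dz": 0,"jaw": 0},{"ax": -9,"ay": 0,"az": 0,"dx": 0,"dy": 0,"dz": 0,"jaw": 0},{"ax": -6,"ay": 0,"az": 0,"dx": 0,"dy": 0,"dz": 0,"jaw": 0},{"ax": -2.4,"ay": 0,"az": 0,"dx": 0,"dy": 0,"dz": 0,"jaw": 0}]}}

```text
time: 25.48
position: [0.4579, -0.316, 0.1891]
ee_rot: [0.705, 0.05, 0.706, -0.049]
force: [-0.3, -0.4, -2.0]
gripper_width: 0.0118
```

```bash
python3 plan.py .537 -.042 .19 81.9
```

```text
t 25.48 p [ 0.4579 -0.316   0.1891] toolx [-0.002  0.002 -1.   ] jaw yaw 82.02 q1,q6 [-0.63 -2.06] F [-0.31 -0.37 -2.03] w 0.0118
 ax 0.12 then d [-0.0006  0.2824  0.0397] | before turn d [-0.0006  0.2823  0.0403] q6~ -2.05484497870106
 ax -179.88 then d [-0.0006 -0.2824 -0.0397] | before turn d [-0.0006  0.2823  0.0403] q6~ -5.196437632290853
```

{"op": "step_arm", "data": {"series": [{"ax": 0,"ay": 0,"az": 0,"dx": 0,"dy": 0.018,"dz": 0.0025,"jaw": 0},{"ax": 0,"ay": 0,"az": 0,"dx": 0,"dy": 0.03,"dz": 0.0043,"jaw": 0},{"ax": 0,"ay": 0,"az": 0,"dx": 0,"dy": 0.03,"dz": 0.0043,"jaw": 0},{"ax": 0,"ay": 0,"az": 0,"dx": 0,"dy": 0.03,"dz": 0.0043,"jaw": 0},{"ax": 0,"ay": 0,"az": 0,"dx": 0,"dy": 0.03,"dz": 0.0043,"jaw": 0},{"ax": 0,"ay": 0,"az": 0,"dx": 0,"dy": 0.03,"dz": 0.0043,"jaw": 0},{"ax": 0,"ay": 0,"az": 0,"dx": 0,"dy": 0.03,"dz": 0.0043,"jaw": 0},{"ax": 0,"ay": 0,"az": 0,"dx": 0,"dy": 0.03,"dz": 0.0043,"jaw": 0},{"ax": 0,"ay": 0,"az": 0,"dx": 0,"dy": 0.03,"dz": 0.0043,"jaw": 0},{"ax": 0,"ay": 0,"az": 0,"dx": 0,"dy": 0.018,"dz": 0.0025,"jaw": 0},{"ax": 0,"ay": 0,"az": 0,"dx": 0,"dy": 0.0065,"dz": 0.001,"jaw": 0},{"ax": 0,"ay": 0,"az": 0,"dx": 0,"dy": 0,"dz": 0,"jaw": 0}]}}

```text
time: 26.98
position: [0.5383, -0.0424, 0.1903]
ee_rot: [0.705, 0.05, 0.706, -0.05]
force: [-0.3, 1.0, -1.8]
gripper_width: 0.0117
```

```bash
python3 plan.py .537 -.042 .1095 81.9; python3 - <<'E'
from ov import *
ov("side","pics/s9.png",[(.537,-.042,81.9,(98,63),.235),(.544,.0074,81.9,(98,63),.119)])
im=cv2.imread("pics/s9.png")[60:280,230:430];cv2.imwrite("pics/m9.png",cv2.resize(im,None,fx=2.7,fy=2.7,interpolation=cv2.INTER_CUBIC))
E
```

```text
t 26.98 p [ 0.5383 -0.0424  0.1903] toolx [-0. -0. -1.] jaw yaw 81.92 q1,q6 [-0.1  -1.53] F [-0.28  1.02 -1.78] w 0.0117
 ax 0.02 then d [ 0.0808  0.0003 -0.0013] | before turn d [ 0.0808  0.0003 -0.0013] q6~ -1.5299236273324526
 ax -179.98 then d [ 0.0808 -0.0003  0.0013] | before turn d [ 0.0808  0.0003 -0.0013] q6~ -4.671516280922245
```

View pics/m9.png

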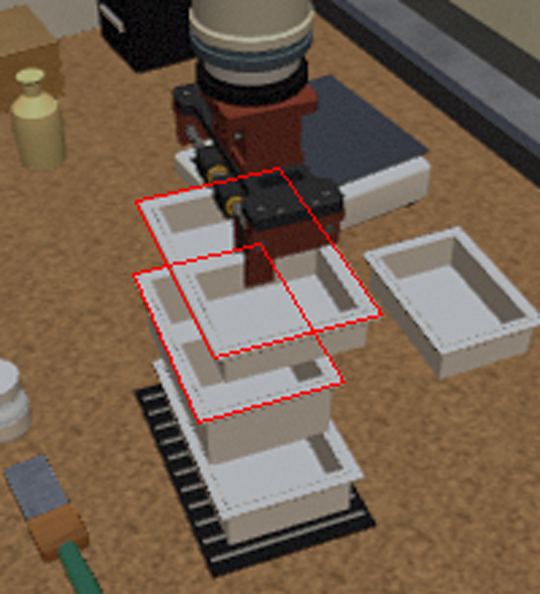

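The shallow tray hangs level on its predicted outline over the stack, and the deep tray is on its own outline. I'll lower the shallow tray to reported z≈0.109.

{"op": "step_arm", "data": {"series": [{"ax": 0,"ay": 0,"az": 0,"dx": 0.015,"dy": 0,"dz": -0.001,"jaw": 0},{"ax": 0,"ay": 0,"az": 0,"dx": 0.02,"dy": 0,"dz": 0,"jaw": 0},{"ax": 0,"ay": 0,"az": 0,"dx": 0.02,"dy": 0,"dz": 0,"jaw": 0},{"ax": 0,"ay": 0,"az": 0,"dx": 0.012,"dy": 0,"dz": 0,"jaw": 0},{"ax": 0,"ay": 0,"az": 0,"dx": 0.006,"dy": 0,"dz": 0,"jaw": 0},{"ax": 0,"ay": 0,"az": 0,"dx": 0.004,"dy": 0,"dz": 0,"jaw": 0},{"ax": 0,"ay": 0,"az": 0,"dx": 0.002,"dy": 0,"dz": 0,"jaw": 0},{"ax": 0,"ay": 0,"az": 0,"dx": 0,"dy": 0,"dz": 0,"jaw": 0}]}}

```text
time: 28.02
position: [0.5377, -0.0424, 0.1117]
ee_rot: [0.706, 0.05, 0.705, -0.05]
force: [1.4, -0.4, -1.8]
gripper_width: 0.0118
```

{"op": "step_arm", "data": {"series": [{"ax": 0,"ay": 0,"az": 0,"dx": 0.001,"dy": 0,"dz": 0,"jaw": 0},{"ax": 0,"ay": 0,"az": 0,"dx": 0.0005,"dy": 0,"dz": 0,"jaw": 0},{"ax": 0,"ay": 0,"az": 0,"dx": 0,"dy": 0,"dz": 0,"jaw": 0}]}}

```text
time: 28.4
position: [0.5375, -0.0424, 0.11]
ee_rot: [0.705, 0.05, 0.705, -0.05]
force: [0.4, 0.4, -2.2]
gripper_width: 0.0119
```

{"op": "step_arm", "data": {"series": [{"ax": 0,"ay": 0,"az": 0,"dx": 0.001,"dy": 0,"dz": 0,"jaw": 0},{"ax": 0,"ay": 0,"az": 0,"dx": 0,"dy": 0,"dz": 0,"jaw": 0},{"ax": 0,"ay": 0,"az": 0,"dx": 0,"dy": 0,"dz": 0,"jaw": 0}]}}

```text
time: 28.78
position: [0.5376, -0.0424, 0.1095]
ee_rot: [0.705, 0.05, 0.705, -0.05]
force: [-1.0, 0.6, 5.4]
gripper_width: 0.0115
```

{"op": "step_arm", "data": {"series": [{"ax": 0,"ay": 0,"az": 0,"dx": 0.0007,"dy": 0,"dz": 0,"jaw": 0},{"ax": 0,"ay": 0,"az": 0,"dx": 0,"dy": 0,"dz": 0,"jaw": 0}]}}

```text
time: 29.02
position: [0.5376, -0.0424, 0.1095]
ee_rot: [0.706, 0.05, 0.705, -0.05]
force: [-4.9, 0.4, 12.9]
gripper_width: 0.0119
```

Contact at the expected height. I'll release slowly and lift well clear.

{"op": "step_arm", "data": {"series": [{"ax": 0,"ay": 0,"az": 0,"dx": -0.001,"dy": 0,"dz": 0,"jaw": 0},{"ax": 0,"ay": 0,"az": 0,"dx": 0,"dy": 0,"dz": 0,"jaw": 0.3},{"ax": 0,"ay": 0,"az": 0,"dx": 0,"dy": 0,"dz": 0,"jaw": 0.6},{"ax": 0,"ay": 0,"az": 0,"dx": 0,"dy": 0,"dz": 0,"jaw": 0.6},{"ax": 0,"ay": 0,"az": 0,"dx": 0,"dy": 0,"dz": 0,"jaw": 0.6},{"ax": 0,"ay": 0,"az": 0,"dx": 0,"dy": 0,"dz": 0,"jaw": 0.6},{"ax": 0,"ay": 0,"az": 0,"dx": -0.02,"dy": 0,"dz": 0,"jaw": 0.6},{"ax": 0,"ay": 0,"az": 0,"dx": -0.03,"dy": 0,"dz": 0,"jaw": 0.6},{"ax": 0,"ay": 0,"az": 0,"dx": -0.04,"dy": 0,"dz": 0,"jaw": 0.6},{"ax": 0,"ay": 0,"az": 0,"dx": -0.04,"dy": 0,"dz": 0,"jaw": 0.6}]}}

```text
time: 30.28
position: [0.5372, -0.0424, 0.2404]
ee_rot: [0.705, 0.05, 0.705, -0.05]
force: [0.9, -0.4, -0.1]
gripper_width: 0.0526
```

{"op": "step_arm", "data": {"series": [{"ax": 0,"ay": 0,"az": 0,"dx": 0,"dy": -0.04,"dz": 0,"jaw": 0.6},{"ax": 0,"ay": 0,"az": 0,"dx": 0,"dy": -0.04,"dz": 0,"jaw": 0.6},{"ax": 0,"ay": 0,"az": 0,"dx": 0,"dy": -0.04,"dz": 0,"jaw": 0.6},{"ax": 0,"ay": 0,"az": 0,"dx": 0,"dy": -0.04,"dz": 0,"jaw": 0.6},{"ax": 0,"ay": 0,"az": 0,"dx": 0,"dy": -0.04,"dz": 0,"jaw": 0.6},{"ax": 0,"ay": 0,"az": 0,"dx": 0,"dy": -0.04,"dz": 0,"jaw": 0.6},{"ax": 0,"ay": 0,"az": 0,"dx": 0,"dy": -0.02,"dz": 0,"jaw": 0.6},{"ax": 0,"ay": 0,"az": 0,"dx": 0,"dy": 0,"dz": 0,"jaw": 0.6},{"ax": 0,"ay": 0,"az": 0,"dx": 0,"dy": 0,"dz": 0,"jaw": 0.6}]}}

```text
time: 31.4
position: [0.5009, -0.2987, 0.2391]
ee_rot: [0.705, 0.05, 0.705, -0.05]
force: [-0.9, -0.1, 0.3]
gripper_width: 0.0525
```

```bash
python3 - <<'E'
from ov import *
B=[(.5375,-.0424,81.9,(98,63),.154),(.544,.0074,81.9,(98,63),.119),(.536,-.042,81.9,(98,63),.054)]
ov("side","pics/s10.png",B); ov("top","pics/t10.png",B)
z=lambda a,x,y:cv2.resize(a[y:y+200,x:x+135],(400,592),interpolation=cv2.INTER_CUBIC)
cv2.imwrite("pics/m10.png",np.hstack([z(cv2.imread("pics/s10.png"),260,90),cv2.resize(cv2.imread("pics/t10.png")[120:300,260:420],(400,450))[:592] if 0 else cv2.copyMakeBorder(cv2.resize(cv2.imread("pics/t10.png")[120:300,260:420],(400,450)),0,142,0,0,0)]))
m=(cv2.imread("pics/t10raw.png").min(2)>165).astype(np.uint8)
o=robot.get_obs();print(o["time"],o["position"],o["force"])
E
```

```text
31.5 [ 0.50107602 -0.2985071   0.23926398] [-0.29019599  0.16149364  0.27324839]
```

View pics/m10.png

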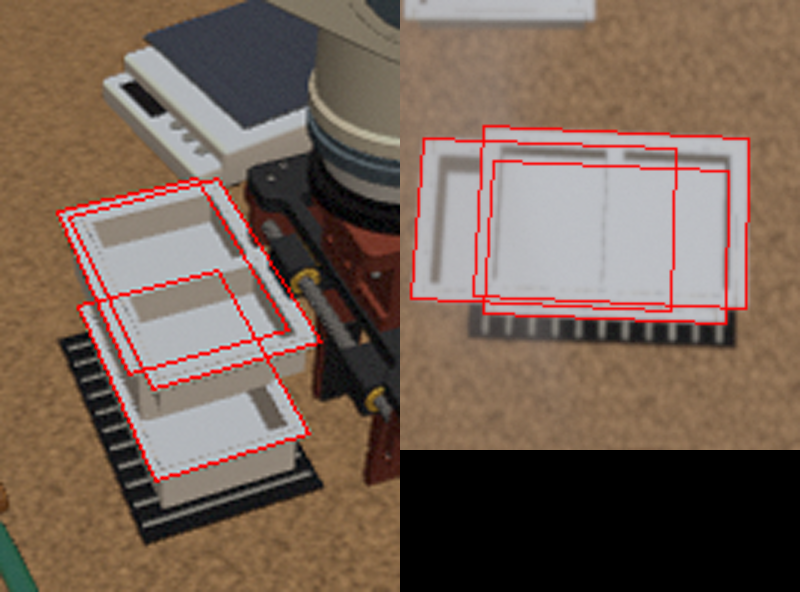

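All three rims sit on their predicted outlines in both views, and the gripper is clear and still. I'll hand in.

```bash
python3 -c "
from rig import hand_in; print(hand_in())"
```

```text
the job is handed in; nothing more can be done
None
```

The trays are stacked as asked and the job is handed in, at about 31.5 s of the 72 s allowed; no verdict was reported.

- **Deep tray:** it rests on the bottom tray's rim, shifted about 50 mm towards the scale (world +y).
- **Shallow tray:** it rests on the deep one, within about 2 mm of straight above the bottom tray.
- **Last checks:** in the side and top views, all three rims lay on their predicted outlines to within a pixel or two (about 2–4 mm). The bottom tray had not visibly moved. Contact came at the expected height for both placings. The gripper was clear with no load on it.

**What disagreed:** the first grasp of the shallow tray closed on air, with no contact, and the tray did not move. Both the wrist and side views showed the finger ends about 24 mm behind the reported TCP, not at it as described. I gripped again at reported z ≈ −0.010 m (first try 0.0125 m), and that held.

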